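# Step three brass charms under the marking pointer

### The job

On the jeweller's x-y marking table, move the sliding carrier by its post and tab so that the middle of the round charm comes under the tip of the fixed needle and stop there for a good second, then do the same with the square charm, and last with the cross-shaped one, which stays under the needle when you let go. The handle on the same side as the charm ends up beneath the pointer's ring, so change over to the other handle where needed; do not bump the ring or needle, leave the charms lying in their nests, and do not disturb the other things on the bench.

Things in the scene. Friction and masses are not known exactly. Their poses are not given: they have to be found in the camera images.
- machine: Fixed dark steel base of the x-y table, 200 mm (x) by 340 mm (y), 18 mm high, reaching from 75 mm in front of its origin to 125 mm behind it. Origin on the bench, below the carrier's middle as it stands at the start; its x axis (roughly away from the robot) and y axis (to the left) are the two directions in which the carrier slides.
- pointer: Fixed steel pointer on its own stand: a flat ring round the needle, inner radius 34 mm, outer 46 mm, from 98 to 108 mm above the bench, and at that height a 12 mm wide arm along +x to a column (26 mm thick, 112 mm high) 150 mm behind the needle, foot 70 x 100 mm. The 6 mm thick needle hangs in the ring's centre. Origin on the bench below the needle, axes as the machine's.
- needle_tip (a point): The lower tip of the needle, 64 mm above the bench, 6 mm above the tops of the charms.
- slide_x (a joint): How far the carrier has slid along the machine's +x from where it starts, m, -0.02 to 0.075. Stays where it is left (about 3 N of friction).
- slide_y (a joint): How far the carrier has slid along the machine's +y from where it starts, m, -0.1 to 0.1. Stays where it is left (about 3 N of friction).
- carrier_middle (a point): Middle of the carrier's top face, 51 mm above the bench. The grey-painted carrier is 120 mm (x) by 210 mm (y) and passes under the ring. It has three square nests, 5 mm deep and 24.5 mm wide, at (x, y) = (18, 50), (-18, 0) and (18, -50) mm from this point; which charm lies in which nest varies.
- post (a point): Carrier's left handle: a plain upright steel post, 18 mm thick, 80 mm to +y of the carrier's middle, from 51 to 91 mm above the bench. This point is on its axis at 76 mm, a good height for the TCP. Take it from above, fingers before and behind it along the machine's x. It passes below the ring, and cannot be taken there.
- tab (a point): Carrier's right handle: a flat upright steel tab, 10 mm thick along the machine's x, 28 mm wide along y, 80 mm to -y of the carrier's middle, from 51 to 91 mm above the bench. This point is at its centre, at 76 mm. Take it from above, fingers before and behind it along the machine's x. It passes below the ring, and cannot be taken there.
- charm_round: Round brass disc, 22 mm across, 12 mm thick, loose in a nest of the carrier, top 58 mm above the bench. Origin at the centre of its underside.
- charm_square: Square brass block, 22 x 22 mm, 12 mm thick, loose in a nest, top 58 mm above the bench. Origin at the centre of its underside.
- charm_cross: Brass cross with four equal arms, 22 mm across, arms 7 mm wide, 12 mm thick, loose in a nest, top 58 mm above the bench. Origin at the centre of its underside.
- bottle: Bystander: amber glass bottle, 40 mm thick, 95 mm high, standing beside the machine on its left. Origin under its centre.
- cone: Bystander: steel ring-sizing cone, 42 mm wide at its foot, 100 mm high, standing beside the machine on its right. Origin under its centre.
- tweezers: Bystander: steel tweezers, 150 mm long, lying on the bench close beside the machine on its left. Origin under the middle, x along its length.
- pliers: Bystander: pliers with black handles, 140 mm long, lying to the left. Origin near the joint, x towards the jaws.
- hammer: Bystander: small hammer, 220 mm long, lying to the right. x along its handle towards the head.
- tin: Bystander: flat round tin, 56 mm wide, 30 mm high, at the back left. Origin under its centre.
- wax: Bystander: block of wax, 50 x 70 x 22 mm, at the back right. Origin under its centre.

How it is judged (in metres and radians):
On the way, in this order (a step that is already met when the one before it is completed fails the run):
1. the round charm rests with its middle under the needle's tip (within 4 mm) for half a second (horizontal distance between charm_round and needle_tip below 0.004 m and velocity of joint slide_x between -0.005 and 0.005 m/s and velocity of joint slide_y between -0.005 and 0.005 m/s), for 0.5 s.
2. the square charm rests with its middle under the needle's tip (within 4 mm) for half a second (horizontal distance between charm_square and needle_tip below 0.004 m and velocity of joint slide_x between -0.005 and 0.005 m/s and velocity of joint slide_y between -0.005 and 0.005 m/s), for 0.5 s.
3. the cross-shaped charm rests with its middle under the needle's tip (within 4 mm) for half a second (horizontal distance between charm_cross and needle_tip below 0.004 m and velocity of joint slide_x between -0.005 and 0.005 m/s and velocity of joint slide_y between -0.005 and 0.005 m/s), for 0.5 s.
At the end, for the whole second after the job is handed in: The cross-shaped charm is under the needle's tip, its middle within 4 mm of it seen from above; the carrier is at rest and all three charms still lie down in their nests (all of step 3 and height (world z) of each of charm_round, charm_square, charm_cross below 0.049 m); the robot touches nothing.
It fails at once if the pointer (ring, arm or needle) is bumped: more than 5 N (contact force between any of the fingers, the arm and pointer above 5 N).
It fails at once if a charm leaves its nest (rises more than 4 mm) (height (world z) of any of charm_round, charm_square, charm_cross above 0.05 m).
It fails at once if a bystander is moved by more than 20 mm (distance of any of bottle, cone, tweezers, pliers, hammer, tin, wax from where it was at the start of the episode above 0.02 m).
It also fails if it takes over 70 s, if anything falls off the work surface, if the arm or the gripper's body presses on something with over 40 N, if the wrist force passes 120 N, or if a joint passes its speed limit or range.

### The arm

A 6-joint arm with a two-finger parallel gripper is mounted at the origin on the work surface. World frame = base frame: x ahead of the robot, y to its left, z up, the work surface at z = 0. Lengths are in mm, angles in rad, forces in N, time in s.
With the tool pointing down it reaches from about 275 to 750 mm from the base axis. Payload 10.2 kg.
Tool frame: the origin (TCP) lies between the finger pads, 19 mm behind the fingertips; this is the grasp point; z points along the fingers, y is the direction in which the jaws open and shut (so a half turn about z gives the same grasp; the last joint's range is limited). The gripper opens to 85 mm and grips with 20 to 120 N. Pads are 22 mm wide; open, the fingers measure 114 mm over their backs; the gripper's body (76 mm by 85 mm) begins 54 mm behind the grasp point. The pads swing forward as they close: fully open they stand 13 mm farther back than shut.
Start: joints at [0.945, 0.313, 1.498, -0, 1.331, -0.223], TCP at [205.811, 482.984, 249.994] pointing down, gripper open.
Joint ranges: [-2.94, 2.94], [-0.97, 2.17], [0.19, 2.56], [-1.23, 4.37], [0.02, 3.11], [-2.88, 2.88]. Speed limits (rad/s): [2.39, 2.39, 3.01, 3.14, 3.14, 3.14].

### API

Orientations are given as a unit quaternion [w, x, y, z].
In Python, from rig import ctrl gives the robot as it stands. The module is installed in compiled form; this text tells all that it offers.
- The arm moves only by the tool move_arm, never from a script. Its argument "motion" is a list of rows, each an object with "offset": the shift along the tool's x, y, z in m, a list of three; "angular": the turn, a rotation vector about the tool's x, y, z in degrees, a list of three; "jaw": the finger opening in m, from 0 to 0.0854. In form: [{"offset": [tx, ty, tz], "angular": [ax, ay, az], "jaw": jaw}, ...]. A call has 1 to 5 rows; each row is the pose to reach, as a shift and turn from the pose commanded when the call began, along the tool's axes at that moment; what a row does not reach only later rows make up. A row lasts 1/8 s, in which the tool goes at most 62.5 mm and 10.7 degrees, less where a joint would pass 70% of its speed; a pose out of reach is approached as far as the arm can. A call with a gripper value outside its range is refused whole. The fingers move at their own pace and stop on an object; "squeeze" is the grip in N (left out, the last holds). Time passes only in rows, so rows that repeat a pose let the fingers close. It gives the time, the measured TCP pose, the force and the opening at its end, in the units of the state.
- ctrl.sense(): the state, without advancing time (a new reading comes with each control period).
- ctrl.capture(name): name is "scene" or "top"; returns a dict with "img" (384x512x3 uint8, red, green, blue), "intrinsics" (3x3 intrinsics, pixels), "rvec" (rotation vector, rad) and "tvec" (3), from world to camera coordinates, as OpenCV has them. Camera axes: x right, y down, z forward; pixel columns grow to the right and rows downward; lengths in mm; the calibration is good to about 2 mm. A picture is of the moment at which its call begins. There is no depth.
- ctrl.finish_job(): hands the job in, once; it reports no verdict.
The state is a dict: "time_s": time; "joints": joint angles; "dq": joint speeds; "tau": joint torques, N m; "eef_pos": TCP position; "ee_rot": TCP orientation; "force": force on the tool from outside, world axes, zero at the start; "wrist_torque": the same for the moment, N m; "grip_width": opening from 0.0 (shut) to 1.0 (fully open).
Only numpy, scipy, OpenCV 4.12 (cv2) and the standard library are available. Lean on these libraries where they do the work, as an engineer would, in place of code of your own. Each camera call takes 0.05 s, during which the arm holds its last target. There are 200 camera calls.

## Working session

There is one attempt and no reset: what is moved stays moved. The work goes in short steps, Python scripts to look and compute and a tool call to move; the robot and the scene stay as the last step left them, time stands still between calls to the robot, and variables do not carry over. Pictures are saved under pics/ and viewed, about 8 in all and at most 12, crops included, and the job is handed in when it is done.

Besides the shell and the picture viewer there is one more tool, called after ">>>" in YAML: its name, and indented under it one key for each argument. move_arm: Moves the arm, as the interface text tells. Its arguments: {"type":"object","properties":{"motion":{"type":"array","items":{"type":"object","properties":{"offset":{"type":"array","items":{"type":"number"}},"angular":{"type":"array","items":{"type":"number"}},"jaw":{"type":"number"}}}},"squeeze":{"type":"number"}},"required":["motion"]}

```bash
mkdir -p pics
cat > h.py <<'E'
import numpy as np, cv2
from rig import ctrl
def cap(n,f):
    c=ctrl.capture(n); cv2.imwrite('pics/'+f+'.png',c['img'][:,:,::-1]); np.savez('pics/'+f+'.npz',K=c['intrinsics'],r=c['rvec'],t=c['tvec'],img=c['img']); return c
def ld(f):
    d=np.load('pics/'+f+'.npz'); return d['K'],cv2.Rodrigues(d['r'])[0],d['t'].ravel(),d['img']
def ray(f,uv):
    K,R,t,_=ld(f); d=R.T@np.linalg.inv(K)@np.r_[uv,1]; return -R.T@t,d
def onz(f,uv,z):
    c,d=ray(f,uv); return c+d*(z-c[2])/d[2]
def tri(obs):
    A=np.zeros((3,3));b=np.zeros(3)
    for f,uv in obs:
        c,d=ray(f,uv);d/=np.linalg.norm(d);P=np.eye(3)-np.outer(d,d);A+=P;b+=P@c
    return np.linalg.solve(A,b)
def proj(f,X):
    K,R,t,_=ld(f); p=(R@np.atleast_2d(X).T).T+t; p=p@K.T; return p[:,:2]/p[:,2:]
E
python3 - <<'E'
from h import *
for n in('scene','top'):
    c=cap(n,n+'0'); K,R,t,_=ld(n+'0'); print(n,K.tolist(),(-R.T@t).round(1),R.round(2).tolist())
a=np.vstack([cv2.imread('pics/scene0.png'),cv2.imread('pics/top0.png')])
print(ctrl.sense())
E
```

```text
scene [[369.7974552705406, 0.0, 256.22468737042414], [0.0, 369.7974552705406, 187.5686782878044], [0.0, 0.0, 1.0]] [1382.7 -157.5  688.4] [[0.17, 0.99, 0.02], [0.56, -0.08, -0.83], [-0.81, 0.15, -0.56]]
top [[367.92603703036684, 0.0, 251.47965574218466], [0.0, 367.92603703036684, 193.23911527778682], [0.0, 0.0, 1.0]] [ 297.1  -18.8 1202.8] [[0.02, -1.0, -0.01], [-0.98, -0.02, -0.2], [0.2, 0.02, -0.98]]
{'time_s': 0.1, 'joints': array([ 9.44595362e-01,  3.13423695e-01,  1.49830039e+00,  8.76806187e-06,
        1.33099708e+00, -2.23391986e-01]), 'dq': array([-0.00013433,  0.00041351, -0.00264836, -0.00045089,  0.00026327,
       -0.00021066]), 'tau': array([ 3.01770342e-03, -4.12894607e+01, -2.60140210e+01, -1.35163004e-04,
        2.95663864e-03,  8.07913898e-05]), 'eef_pos': array([205.69680569, 482.82542667, 249.4999753 ]), 'ee_rot': array([-2.36429988e-04,  2.00046618e-01,  9.79786218e-01, -5.12352832e-04]), 'force': array([ 0.1592138 , -0.95680902,  0.74319352]), 'wrist_torque': array([-0.01856489, -0.03921281,  0.0368932 ]), 'grip_width': 0.9995936650179833}
```

View pics/scene0.png

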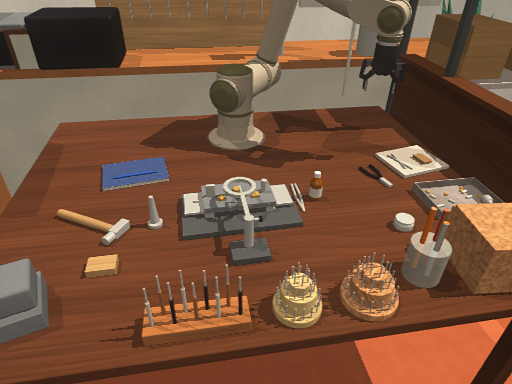

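View pics/top0.png

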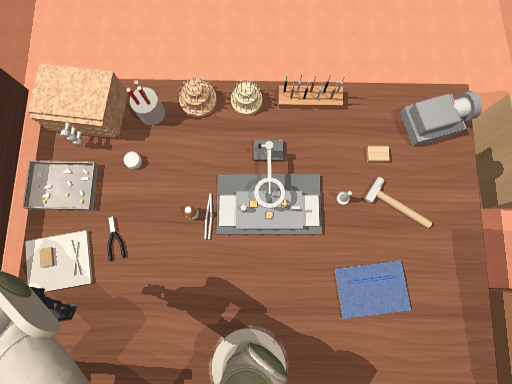

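The scene view shows the machine near (240,208) and the pointer ring near (240,187). The top view shows the machine at (217–322, 174–235), the ring at (269,191) and the charms at about (253,203), (269,215) and (285,203). I'll enlarge both.

Run:
```python
from h import *
a=cv2.imread('pics/top0.png')[165:245,205:335]; cv2.imwrite('pics/t0c.png',cv2.resize(a,None,fx=6,fy=6,interpolation=cv2.INTER_CUBIC))
a=cv2.imread('pics/scene0.png')[165:270,170:310]; cv2.imwrite('pics/s0c.png',cv2.resize(a,None,fx=5.5,fy=5.5,interpolation=cv2.INTER_CUBIC))
```

```text
(no output)
```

View pics/t0c.png

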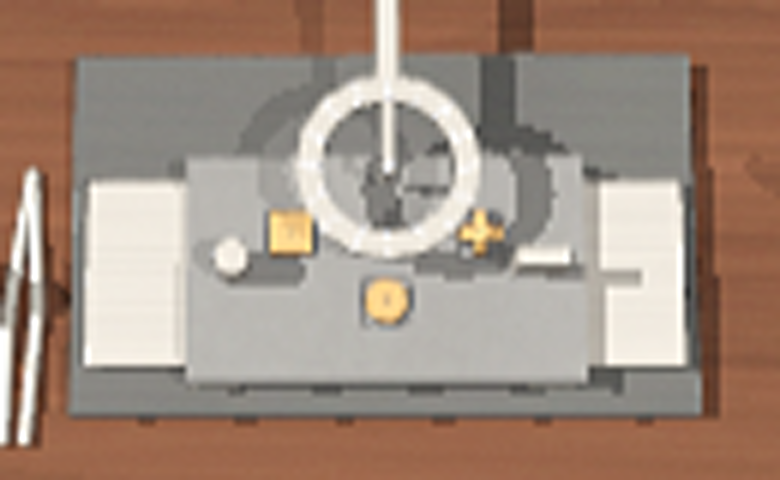

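View pics/s0c.png

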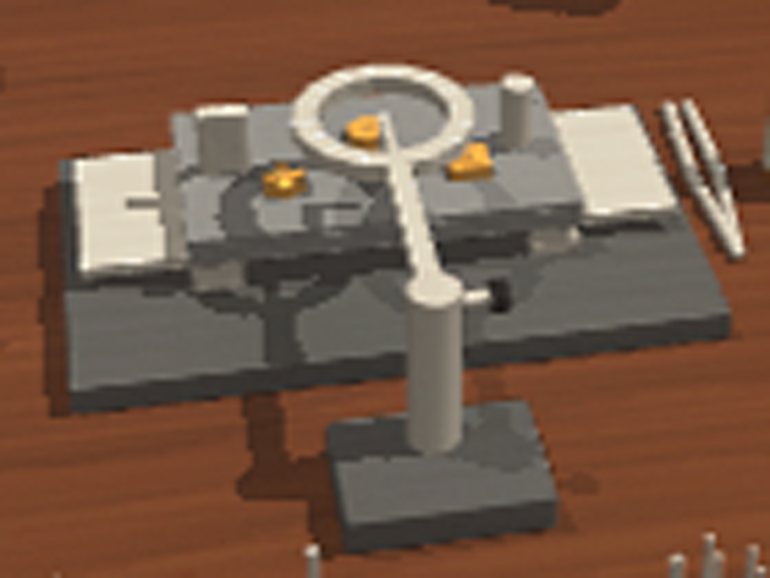

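```bash
cat > fit.py <<'E'
from h import *
from scipy.optimize import least_squares
T=lambda x,y:((x+.5)/6-.5+205,(y+.5)/6-.5+165)
S=lambda x,y:((x+.5)/5.5-.5+170,(y+.5)/5.5-.5+165)
obs=[('top0',T(291,231),(18,50,58)),('top0',T(387,301),(-18,0,58)),('top0',T(480,231),(18,-50,58)),('top0',T(231,254),(0,80,91)),('top0',T(543,255),(0,-80,91)),
('top0',T(188,158),(60,105,51)),('top0',T(587,158),(60,-105,51)),('top0',T(187,381),(-60,105,51)),('top0',T(587,381),(-60,-105,51)),
('top0',T(75,58),(125,170,18)),('top0',T(690,57),(125,-170,18)),
('scene0',S(518,80),(0,80,91)),('scene0',S(222,108),(0,-80,91)),('scene0',S(364,126),(-18,0,58)),('scene0',S(285,176),(18,-50,58)),('scene0',S(470,154),(18,50,58)),('scene0',S(72,390),(125,-170,18)),('scene0',S(730,315),(125,170,18))]
def W(p,L):
    c,s=np.cos(p[2]),np.sin(p[2]); return np.array([p[0]+c*L[0]-s*L[1],p[1]+s*L[0]+c*L[1],L[2]])
f=lambda p:np.concatenate([(proj(n,W(p,L))[0]-uv) for n,uv,L in obs])
r=least_squares(f,[400,0,0],loss='soft_l1'); print(r.x,(r.fun.reshape(-1,2)).round(1).tolist() if 0 else f(r.x).reshape(-1,2).round(1).tolist())
print('post tri',tri([('top0',T(231,254)),('scene0',S(518,80))]),'fit',W(r.x,(0,80,91)))
print('tab tri',tri([('top0',T(543,255)),('scene0',S(222,108))]),'fit',W(r.x,(0,-80,91)))
print('round tri',tri([('top0',T(387,301)),('scene0',S(364,126))]))
rg=tri([('top0',T(389,166)),('scene0',S(382,116))]);print('ring',rg)
c,s=np.cos(r.x[2]),np.sin(r.x[2])
d=rg[:2]-r.x[:2]; print('ring in machine',c*d[0]+s*d[1],-s*d[0]+c*d[1])
E
python3 fit.py
```

```text
[ 4.79864026e+02 -5.27817165e+01  2.22637932e-02] [[-0.5, 0.1], [-0.6, -0.3], [-0.3, 0.1], [-0.4, 0.2], [-0.1, 0.0], [-0.5, -0.3], [-1.3, -0.4], [-0.7, 0.0], [-0.3, 0.0], [-0.4, -0.7], [-0.5, -0.7], [-0.9, 0.0], [-1.1, -0.0], [-0.3, 0.0], [-1.1, -0.6], [-1.1, 0.1], [-1.7, -0.3], [-0.2, -0.6]]
post tri [479.02902656  27.86347407  91.50394362] fit [478.08306938  27.19845727  91.        ]
tab tri [ 481.8381322  -131.28805153   90.90939347] fit [ 481.64498202 -132.76189025   91.        ]
round tri [461.27286882 -53.58143574  57.74229824]
ring [523.51728506 -51.71494213 105.64397976]
ring in machine 43.66618933874798 0.09470313206348457
```

```bash
cat > go.py <<'E'
import sys
from h import *
from scipy.spatial.transform import Rotation as Ro
# usage: go.py x y z : offset/turn to the world target with tool y along machine x
s=ctrl.sense(); q=s['ee_rot']; R=Ro.from_quat(np.r_[q[1:],q[0]])
X=np.array([float(a) for a in sys.argv[1:4]]); a=0.0223
yy=np.array([np.cos(a),np.sin(a),0]); zz=np.array([0,0,-1.]); M=np.c_[np.cross(yy,zz),yy,zz]
print('off m',(R.inv().apply(X-s['eef_pos'])/1000).round(4),'ang',np.degrees((R.inv()*Ro.from_matrix(M)).as_rotvec()).round(2), s['time_s'],s['eef_pos'].round(1))
E
python3 go.py 482 -132 180
```

```text
off m [-0.4952 -0.4572  0.0699] ang [-6.000e-02  2.000e-02  6.564e+01] 0.1 [205.7 482.8 249.5]
```

>>> move_arm:
  motion:
    - {"offset": [-0.495, -0.457, 0], "angular": [0, 0, 65.6], "jaw": 0.085}
    - {"offset": [-0.495, -0.457, 0], "angular": [0, 0, 65.6], "jaw": 0.085}
    - {"offset": [-0.495, -0.457, 0], "angular": [0, 0, 65.6], "jaw": 0.085}
    - {"offset": [-0.495, -0.457, 0], "angular": [0, 0, 65.6], "jaw": 0.085}
    - {"offset": [-0.495, -0.457, 0], "angular": [0, 0, 65.6], "jaw": 0.085}

```text
time_s: 0.72
eef_pos: [334.2, 196.1, 250.0]
ee_rot: [0.0, 0.623, 0.782, 0.0]
force: [0.4, 0.9, -0.8]
grip_width: 0.993
```

```bash
python3 go.py 482 -132 180
```

```text
off m [-0.3528  0.071   0.07  ] ang [1.00e-02 0.00e+00 1.16e+01] 0.725 [334.2 196.1 250. ]
```

>>> move_arm:
  motion:
    - {"offset": [-0.353, 0.071, 0.07], "angular": [0, 0, 11.6], "jaw": 0.085}
    - {"offset": [-0.353, 0.071, 0.07], "angular": [0, 0, 11.6], "jaw": 0.085}
    - {"offset": [-0.353, 0.071, 0.07], "angular": [0, 0, 11.6], "jaw": 0.085}
    - {"offset": [-0.353, 0.071, 0.07], "angular": [0, 0, 11.6], "jaw": 0.085}
    - {"offset": [-0.353, 0.071, 0.07], "angular": [0, 0, 11.6], "jaw": 0.085}

```text
time_s: 1.35
eef_pos: [461.9, -83.1, 189.8]
ee_rot: [-0.0, 0.697, 0.717, 0.0]
force: [0.2, 1.1, 0.2]
grip_width: 0.993
```

```bash
python3 go.py 482 -132 180
```

```text
off m [-0.0495  0.0187  0.0098] ang [-0.   -0.01  0.3 ] 1.35 [461.9 -83.1 189.8]
```

>>> move_arm:
  motion:
    - {"offset": [-0.0495, 0.0187, 0.01], "angular": [0, 0, 0.3], "jaw": 0.06}
    - {"offset": [-0.0495, 0.0187, 0.01], "angular": [0, 0, 0.3], "jaw": 0.06}
    - {"offset": [-0.0495, 0.0187, 0.01], "angular": [0, 0, 0.3], "jaw": 0.06}

```text
time_s: 1.72
eef_pos: [481.3, -129.5, 180.1]
ee_rot: [-0.001, 0.699, 0.715, -0.0]
force: [-0.6, 0.5, 0.5]
grip_width: 0.704
```

```bash
python3 go.py 482 -132 76
python3 - <<'E'
from h import *
cap('scene','scene1');cap('top','top1')
a=cv2.imread('pics/scene1.png')[120:245,165:315]; b=cv2.imread('pics/top1.png')[165:250,205:335]
a=cv2.resize(a,(480,400),interpolation=cv2.INTER_CUBIC);b=cv2.resize(b,None,fx=4,fy=4)
cv2.imwrite('pics/c1.png',a)
E
```

```text
off m [-0.0026  0.0008  0.1041] ang [-0.05 -0.04  0.02] 1.725 [ 481.3 -129.5  180.1]
```

View pics/c1.png

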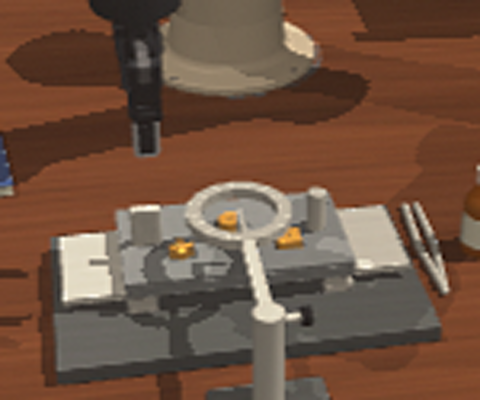

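The gripper stands directly over the tab, with the fingers at crop (147,150) and the tab at (146,222). I'll lower it and close on the tab.

>>> move_arm:
  motion:
    - {"offset": [-0.001, 0, 0.05], "angular": [0, 0, 0], "jaw": 0.06}
    - {"offset": [-0.001, 0, 0.104], "angular": [0, 0, 0], "jaw": 0.06}
    - {"offset": [-0.001, 0, 0.104], "angular": [0, 0, 0], "jaw": 0.06}
    - {"offset": [-0.001, 0, 0.104], "angular": [0, 0, 0], "jaw": 0.06}

```text
time_s: 2.33
eef_pos: [482.6, -131.0, 78.5]
ee_rot: [0.001, 0.699, 0.715, 0.0]
force: [-0.1, -0.8, 0.7]
grip_width: 0.699
```

>>> move_arm:
  motion:
    - {"offset": [0, 0, 0], "angular": [0, 0, 0], "jaw": 0.0}
    - {"offset": [0, 0, 0], "angular": [0, 0, 0], "jaw": 0.0}
    - {"offset": [0, 0, 0], "angular": [0, 0, 0], "jaw": 0.0}
    - {"offset": [0, 0, 0], "angular": [0, 0, 0], "jaw": 0.0}
    - {"offset": [0, 0, 0], "angular": [0, 0, 0], "jaw": 0.0}
  squeeze: 40

```text
time_s: 2.95
eef_pos: [481.9, -131.1, 77.1]
ee_rot: [0.0, 0.699, 0.715, 0.0]
force: [-2.6, 0.6, 7.3]
grip_width: 0.111
```

>>> move_arm:
  motion:
    - {"offset": [0, 0.012, 0], "angular": [0, 0, 0], "jaw": 0.0}
    - {"offset": [0, 0.026, 0], "angular": [0, 0, 0], "jaw": 0.0}
    - {"offset": [0, 0.04, 0], "angular": [0, 0, 0], "jaw": 0.0}
    - {"offset": [0, 0.053, 0], "angular": [0, 0, 0], "jaw": 0.0}
    - {"offset": [0, 0.061, 0], "angular": [0, 0, 0], "jaw": 0.0}

```text
time_s: 3.58
eef_pos: [543.1, -129.7, 77.2]
ee_rot: [0.0, 0.699, 0.715, -0.0]
force: [-3.6, -0.0, 6.4]
grip_width: 0.112
```

>>> move_arm:
  motion:
    - {"offset": [0, 0, 0], "angular": [0, 0, 0], "jaw": 0.0}
    - {"offset": [0, 0, 0], "angular": [0, 0, 0], "jaw": 0.0}

```text
time_s: 3.82
eef_pos: [543.3, -129.7, 77.2]
ee_rot: [0.001, 0.699, 0.715, 0.001]
force: [2.8, 0.9, 4.9]
grip_width: 0.108
```

Run:
```python
from h import *
cap('scene','scene2');cap('top','top2')
a=cv2.imread('pics/scene2.png')[175:225,195:285]; b=cv2.imread('pics/top2.png')[168:218,225:315]
cv2.imwrite('pics/c2.png',np.vstack([cv2.resize(x,None,fx=6,fy=6,interpolation=cv2.INTER_CUBIC) for x in(a,b)]))
print(ctrl.sense()['time_s'],ctrl.sense()['eef_pos'])
```

```text
3.925 [ 543.26448668 -129.67162816   77.17161857]
```

View pics/c2.png

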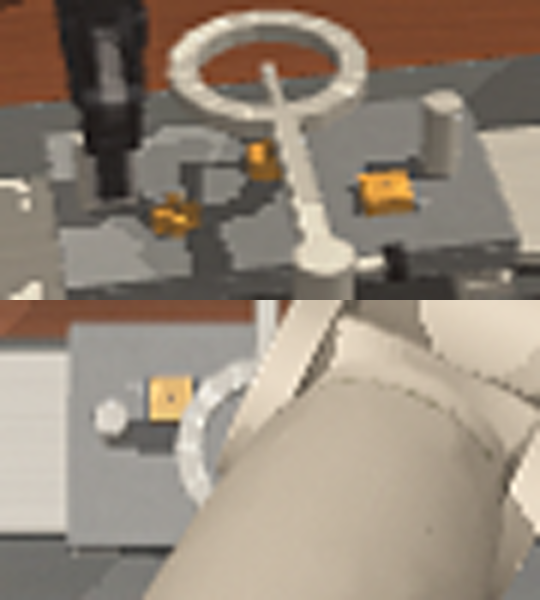

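Scene crop: the round charm, at about (263,160), has slid under the ring. The wrist hides it in the top view. The carrier followed the TCP (61.4 mm along x). I'll refine the needle-to-charm offset from the unobstructed first images by sub-pixel template matching.

```bash
cat > sub.py <<'E'
from h import *
from scipy.optimize import minimize
th=np.linspace(0,2*np.pi,72,endpoint=False); U=8; a=.0223
def circ(x,y,r,z): return np.c_[x+r*np.cos(th),y+r*np.sin(th),0*th+z]
def rend(f,polys,box):
    # polys: list of (points, val)
    u0,v0,w,h=box; m=np.zeros((h*U,w*U),np.float32)
    for P,v in polys:
        q=((proj(f,P)-[u0,v0]+.5)*U-.5)
        q=cv2.convexHull(np.round(q*16).astype(np.float32).reshape(-1,1,2)).astype(np.int32); cv2.fillPoly(m,[q],v,cv2.LINE_8,4)
    return cv2.resize(m,(w,h),interpolation=cv2.INTER_AREA)
def score(f,ch,polys,box,wt=None):
    u0,v0,w,h=box; I=ch[v0:v0+h,u0:u0+w].astype(float).ravel(); m=rend(f,polys,box).ravel(); return -np.corrcoef(I,m)[0,1]
def ring(f,x,y):
    c,s=np.cos(a),np.sin(a)
    n=np.array([-s,c]);e=np.array([c,s]);p=np.array([x,y])
    arm=np.array([[*(p+e*d+n*k),z] for d in(0,130) for k in(-6,6) for z in(98,108)])
    needle=np.r_[circ(x,y,3,64),circ(x,y,3,100)]
    return [(np.r_[circ(x,y,46,108),circ(x,y,46,98)],1),] , arm,needle
def rendring(f,x,y,box):
    P,arm,nd=ring(f,x,y)
    o=rend(f,P,box); i=np.minimum(rend(f,[(circ(x,y,34,108),1)],box),rend(f,[(circ(x,y,34,98),1)],box))
    return np.clip(np.maximum(o-i,rend(f,[(arm,1)],box)),0,1)
def best(fun,x0):
    r=min((minimize(fun,np.array(x0)+d,method='Nelder-Mead',options=dict(initial_simplex=np.array(x0)+d+np.array([[0,0],[3,0],[0,3]]),xatol=.05)) for d in ([0,0],[2,2],[-2,1])),key=lambda r:r.fun); return r.x.round(2),-round(r.fun,3)
if __name__=='__main__':
  for f in('top0','scene0'):
    img=ld(f)[3].astype(float); g=img.min(2); sat=img[:,:,0]-img[:,:,2]
    u,v=proj(f,[523,-52,105])[0]; box=(int(u)-24,int(v)-22,48,44) if f=='top0' else (int(u)-24,int(v)-14,48,28)
    def fr(p):
        I=g[box[1]:box[1]+box[3],box[0]:box[0]+box[2]]; m=rendring(f,*p,box)
        k=cv2.dilate((m>0).astype(np.uint8),np.ones((3,3)))>0
        return -np.corrcoef(I[k],m[k])[0,1]
    print(f,'ring',best(fr,[523,-52]))
    for nm,L in(('round',(-18,0)),('square',(18,50)),('cross',(18,-50))):
        x0=np.array([480+L[0]-a*L[1],-52.8+L[1]+a*L[0]])
        def cp(p):
            if nm=='round': return [(np.r_[circ(*p,11,58),circ(*p,11,51)],1)]
            c,s=np.cos(a),np.sin(a); out=[]
            for hx,hy in([(11,11)] if nm=='square' else [(11,3.5),(3.5,11)]):
                out.append((np.array([[p[0]+c*X-s*Y,p[1]+s*X+c*Y,z] for X in(-hx,hx) for Y in(-hy,hy) for z in(51,58)]),1))
            return out
        u,v=proj(f,[*x0,55])[0]; bx=(int(u)-7,int(v)-7,15,15)
        r=best(lambda p:score(f,sat,cp(p),bx),x0); print(' ',nm,r,'carrier mid ->',(r[0]-[L[0]-a*L[1],L[1]+a*L[0]]).round(2))
    for nm,L in(('post',(0,80)),('tab',(0,-80))):
        x0=np.array([480+L[0]-a*L[1],-52.8+L[1]])
        def pp(p):
            if nm=='post': return [(np.r_[circ(*p,9,91),circ(*p,9,51)],1)]
            return [(np.array([[p[0]+X-a*Y,p[1]+Y+a*X,z] for X in(-5,5) for Y in(-14,14) for z in(51,91)]),1)]
        u,v=proj(f,[*x0,75])[0]; bx=(int(u)-10,int(v)-12,21,22)
        r=best(lambda p:score(f,g,pp(p),bx),x0); print(' ',nm,r,'carrier mid ->',(r[0]-[L[0]-a*L[1],L[1]]).round(2))
E
python3 sub.py
```

```text
top0 ring (array([524.55, -52.73]), np.float64(0.823))
  round (array([461.97, -54.53]), np.float64(0.992)) carrier mid -> [479.97 -54.13]
  square (array([496.78,  -3.67]), np.float64(0.99)) carrier mid -> [479.9  -54.07]
  cross (array([ 499.16, -103.62]), np.float64(0.974)) carrier mid -> [480.04 -54.02]
  post (array([484.87,  28.11]), np.float64(0.269)) carrier mid -> [486.65 -51.89]
  tab (array([ 489.13, -139.63]), np.float64(0.399)) carrier mid -> [487.35 -59.63]
scene0 ring (array([519.31, -46.89]), np.float64(0.588))
  round (array([462.45, -52.82]), np.float64(0.855)) carrier mid -> [480.45 -52.42]
  square (array([4.9842e+02, 4.9000e-01]), np.float64(0.853)) carrier mid -> [481.54 -49.91]
  cross (array([ 501.39, -100.43]), np.float64(0.925)) carrier mid -> [482.28 -50.83]
  post (array([484.66,  33.75]), np.float64(0.253)) carrier mid -> [486.44 -46.25]
  tab (array([ 484.28, -117.7 ]), np.float64(0.479)) carrier mid -> [482.5 -37.7]
```

Run:
```python
from sub import *
out=[]
for f,sh in(('top0',(0,-1.3)),('scene0',(1,1.6))):
    img=ld(f)[3][:,:,::-1].copy(); 
    p=np.array([480,-52.7])+sh+np.array([44.2,.2+44.2*a])  # camera-frame biased
    u,v=proj(f,[*p,103])[0]; u0,v0=int(u)-30,int(v)-22; S=10
    c=cv2.resize(img[v0:v0+44,u0:u0+60],None,fx=S,fy=S,interpolation=cv2.INTER_CUBIC)[:(290 if f[0]=='s' else 440)]
    for r,z,col in((46,108,(0,0,255)),(34,108,(255,0,0)),(46,98,(0,255,0)),(34,98,(255,255,0))):
        q=((proj(f,circ(*p,r,z))-[u0,v0]+.5)*S-.5).round().astype(int); cv2.polylines(c,[q.reshape(-1,1,2)],True,col,1)
    q=((proj(f,np.array([[*p,64],[*p,108]]))-[u0,v0]+.5)*S-.5).astype(int); cv2.line(c,tuple(map(int,q[0])),tuple(map(int,q[1])),(255,0,255),1)
    out.append(c[:290] if f[0]=='s' else c[80:380])
cv2.imwrite('pics/ov.png',np.vstack(out)); print(out[0].shape,out[1].shape)
```

```text
(300, 600, 3) (290, 600, 3)
```

View pics/ov.png

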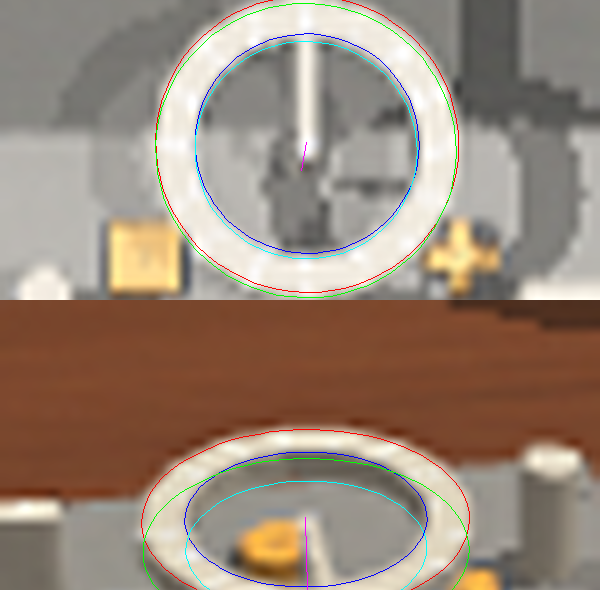

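The ring overlay fits both views: needle at (44, 0.2) mm from the carrier's middle. I'll check the slide by re-measuring the square charm in the top view.

```bash
cat > meas.py <<'E'
from sub import *
import sys
def charm(f,nm,x0):
    img=ld(f)[3].astype(float); sat=img[:,:,0]-img[:,:,2]; a_=a; x0=np.array(x0)
    def cp(p):
        if nm=='round': return [(np.r_[circ(*p,11,58),circ(*p,11,51)],1)]
        return [(np.array([[p[0]+X-a*Y,p[1]+a*X+Y,z] for X in(-hx,hx) for Y in(-hy,hy) for z in(51,58)]),1) for hx,hy in([(11,11)] if nm=='square' else [(11,3.5),(3.5,11)])]
    u,v=proj(f,[*x0,55])[0]; bx=(int(u)-7,int(v)-7,15,15)
    return best(lambda p:score(f,sat,cp(p),bx),x0)
REF={('top','square'):(496.78,-3.67),('top','round'):(461.97,-54.53),('top','cross'):(499.16,-103.62),('scene','square'):(498.42,.49),('scene','cross'):(501.39,-100.43),('scene','round'):(462.45,-52.82)}
def slide(f,nm,guess):
    cam=f.rstrip('0123456789'); ref=np.array(REF[cam,nm]); g=np.array([guess[0]-a*guess[1],guess[1]+a*guess[0]])
    r,q=charm(f,nm,ref+g); d=r-ref; print(f,nm,'slide',np.round([d[0]+a*d[1],d[1]-a*d[0]],2),q)
E
python3 -c "
from meas import *
slide('top2','square',(61.4,0));slide('scene2','square',(61.4,0));slide('scene2','cross',(61.4,0))"
```

```text
top2 square slide [63.14  0.26] 0.951
scene2 square slide [63.01 -0.44] 0.955
scene2 cross slide [64.5   0.46] 0.912
```

>>> move_arm:
  motion:
    - {"offset": [0, -0.0005, 0], "angular": [0, 0, 0], "jaw": 0.0}
    - {"offset": [0, -0.0005, 0], "angular": [0, 0, 0], "jaw": 0.0}
    - {"offset": [0, -0.0005, 0], "angular": [0, 0, 0], "jaw": 0.0}
    - {"offset": [0, -0.0005, 0], "angular": [0, 0, 0], "jaw": 0.0}
    - {"offset": [0, -0.0005, 0], "angular": [0, 0, 0], "jaw": 0.0}

```text
time_s: 4.55
eef_pos: [542.7, -129.7, 77.2]
ee_rot: [0.001, 0.699, 0.715, 0.001]
force: [2.4, 1.5, 5.8]
grip_width: 0.114
```

>>> move_arm:
  motion:
    - {"offset": [0, 0, 0], "angular": [0, 0, 0], "jaw": 0.0}
    - {"offset": [0, 0, 0], "angular": [0, 0, 0], "jaw": 0.0}
    - {"offset": [0, 0, 0], "angular": [0, 0, 0], "jaw": 0.0}
    - {"offset": [0, 0, 0], "angular": [0, 0, 0], "jaw": 0.0}
    - {"offset": [0, 0, 0], "angular": [0, 0, 0], "jaw": 0.0}

```text
time_s: 5.18
eef_pos: [542.7, -129.7, 77.1]
ee_rot: [0.001, 0.699, 0.715, 0.001]
force: [2.4, 1.8, 5.1]
grip_width: 0.11
```

Run:
```python
from meas import *
s=ctrl.sense(); print(s['eef_pos'],s['force'])
cap('scene','scene3');cap('top','top3')
slide('top3','square',(61.4,0));slide('scene3','square',(61.4,0));slide('scene3','cross',(61.4,0))
```

```text
[ 542.6733335  -129.71494773   77.14403483] [2.40666954 1.76959794 5.07711443]
top3 square slide [62.83  0.38] 0.949
scene3 square slide [61.89 -0.6 ] 0.952
scene3 cross slide [63.33  0.34] 0.923
```

>>> move_arm:
  motion:
    - {"offset": [-0.01, -0.007, 0], "angular": [0, 0, 0], "jaw": 0.0}
    - {"offset": [-0.022, -0.016, 0], "angular": [0, 0, 0], "jaw": 0.0}
    - {"offset": [-0.034, -0.025, 0], "angular": [0, 0, 0], "jaw": 0.0}
    - {"offset": [-0.045, -0.033, 0], "angular": [0, 0, 0], "jaw": 0.0}
    - {"offset": [-0.05, -0.0365, 0], "angular": [0, 0, 0], "jaw": 0.0}

```text
time_s: 5.9
eef_pos: [507.0, -180.7, 77.1]
ee_rot: [0.001, 0.699, 0.715, 0.001]
force: [3.7, 3.0, 6.7]
grip_width: 0.113
```

>>> move_arm:
  motion:
    - {"offset": [0, 0, 0], "angular": [0, 0, 0], "jaw": 0.0}
    - {"offset": [0, 0, 0], "angular": [0, 0, 0], "jaw": 0.0}

```text
time_s: 6.15
eef_pos: [506.7, -181.2, 77.2]
ee_rot: [0.001, 0.699, 0.715, -0.0]
force: [-2.4, -2.6, 7.0]
grip_width: 0.108
```

Run:
```python
from meas import *
s=ctrl.sense(); print(s['eef_pos'],s['force'])
cap('scene','scene4');cap('top','top4')
for f in('top4','scene4'):
  for n in('square','round','cross'): slide(f,n,(26,-50))
a=cv2.imread('pics/scene4.png')[170:230,180:290]; b=cv2.imread('pics/top4.png')[165:225,220:330]
cv2.imwrite('pics/c4.png',np.vstack([cv2.resize(x,None,fx=5,fy=5,interpolation=cv2.INTER_CUBIC) for x in(a,b)]))
```

```text
[ 506.72140566 -181.20047045   77.15368819] [-2.39536313 -2.56355747  7.02462859]
top4 square slide [ 24.93 -50.6 ] 0.911
top4 round slide [ 15.63 -58.48] 0.285
top4 cross slide [ 45.26 -65.32] 0.288
scene4 square slide [ 25.36 -52.68] 0.739
scene4 round slide [ 28.48 -48.21] 0.8
scene4 cross slide [ 24.49 -49.83] 0.94
  c /= stddev[:, None]
  c /= stddev[None, :]
```

View pics/c4.png

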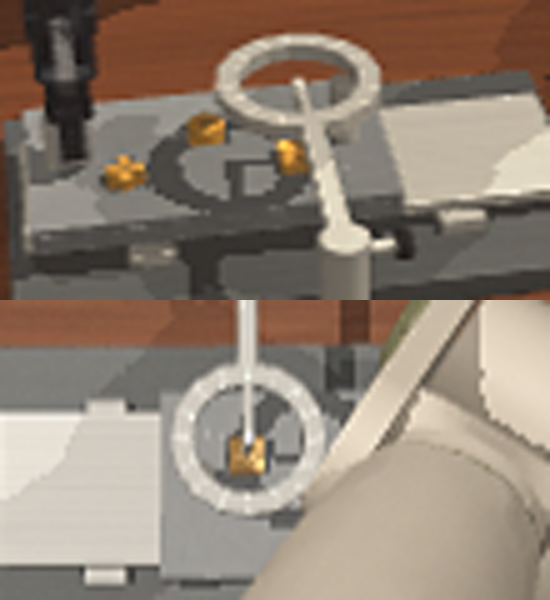

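The square charm shows under the needle: top crop (247,456) against the needle tip at about (246,453). The slide reads (25, -50.7) against a target of (26.2, -49.8), so I'll nudge it and hold.

>>> move_arm:
  motion:
    - {"offset": [0.001, 0.0012, 0], "angular": [0, 0, 0], "jaw": 0.0}
    - {"offset": [0.001, 0.0012, 0], "angular": [0, 0, 0], "jaw": 0.0}
    - {"offset": [0.001, 0.0012, 0], "angular": [0, 0, 0], "jaw": 0.0}
    - {"offset": [0.001, 0.0012, 0], "angular": [0, 0, 0], "jaw": 0.0}
    - {"offset": [0.001, 0.0012, 0], "angular": [0, 0, 0], "jaw": 0.0}

```text
time_s: 6.88
eef_pos: [507.9, -180.1, 77.2]
ee_rot: [0.001, 0.699, 0.715, -0.0]
force: [-2.2, -3.0, 7.0]
grip_width: 0.11
```

>>> move_arm:
  motion:
    - {"offset": [0, 0, 0], "angular": [0, 0, 0], "jaw": 0.0}
    - {"offset": [0, 0, 0], "angular": [0, 0, 0], "jaw": 0.0}
    - {"offset": [0, 0, 0], "angular": [0, 0, 0], "jaw": 0.0}
    - {"offset": [0, 0, 0], "angular": [0, 0, 0], "jaw": 0.0}
    - {"offset": [0, 0, 0], "angular": [0, 0, 0], "jaw": 0.0}

```text
time_s: 7.5
eef_pos: [507.9, -180.1, 77.1]
ee_rot: [0.001, 0.699, 0.715, -0.0]
force: [-2.2, -2.8, 7.6]
grip_width: 0.11
```

```bash
python3 - <<'E' 2>/dev/null
from meas import *
s=ctrl.sense(); print(s['eef_pos'],s['force'])
cap('scene','scene5');cap('top','top5')
slide('top5','square',(26,-50));slide('scene5','cross',(26,-50))
E
```

```text
[ 507.91373495 -180.07660522   77.14038315] [-2.21310109 -2.78646711  7.57772617]
top5 square slide [ 25.77 -49.7 ] 0.896
scene5 cross slide [ 25.89 -48.76] 0.92
```

>>> move_arm:
  motion:
    - {"offset": [0.012, -0.004, 0], "angular": [0, 0, 0], "jaw": 0.0}
    - {"offset": [0.026, -0.009, 0], "angular": [0, 0, 0], "jaw": 0.0}
    - {"offset": [0.04, -0.014, 0], "angular": [0, 0, 0], "jaw": 0.0}
    - {"offset": [0.053, -0.018, 0], "angular": [0, 0, 0], "jaw": 0.0}
    - {"offset": [0.06, -0.02, 0], "angular": [0, 0, 0], "jaw": 0.0}

```text
time_s: 8.22
eef_pos: [487.1, -119.8, 77.1]
ee_rot: [0.001, 0.699, 0.715, 0.0]
force: [3.9, -1.8, 6.3]
grip_width: 0.109
```

>>> move_arm:
  motion:
    - {"offset": [0, 0, 0], "angular": [0, 0, 0], "jaw": 0.0}
    - {"offset": [0, 0, 0], "angular": [0, 0, 0], "jaw": 0.06}
    - {"offset": [0, 0, 0], "angular": [0, 0, 0], "jaw": 0.06}
    - {"offset": [0, 0, 0], "angular": [0, 0, 0], "jaw": 0.06}
    - {"offset": [0, 0, 0], "angular": [0, 0, 0], "jaw": 0.06}

```text
time_s: 8.85
eef_pos: [486.4, -119.8, 76.2]
ee_rot: [-0.0, 0.699, 0.715, -0.0]
force: [0.9, -0.0, 0.4]
grip_width: 0.701
```

>>> move_arm:
  motion:
    - {"offset": [0, 0, -0.04], "angular": [0, 0, 0], "jaw": 0.06}
    - {"offset": [0, 0, -0.1], "angular": [0, 0, 0], "jaw": 0.06}
    - {"offset": [0, 0, -0.12], "angular": [0, 0, 0], "jaw": 0.06}
    - {"offset": [0, 0, -0.12], "angular": [0, 0, 0], "jaw": 0.06}

```text
time_s: 9.35
eef_pos: [487.0, -120.0, 197.3]
ee_rot: [0.001, 0.699, 0.715, 0.0]
force: [0.1, 0.0, -0.2]
grip_width: 0.701
```

```bash
python3 - <<'E' 2>/dev/null
from meas import *
s=ctrl.sense(); print(s['eef_pos'],s['force'],s['grip_width'])
cap('scene','scene6');cap('top','top6')
for f in('top6','scene6'):
  for n in('square','round','cross'): slide(f,n,(6,10))
E
```

```text
[ 486.97454194 -120.04370927  197.33301881] [ 0.05318086  0.02018337 -0.2386959 ] 0.7007661727673044
top6 square slide [ 7.57 12.75] 0.982
top6 round slide [-3.56 -3.34] 0.165
top6 cross slide [12.55 12.71] 0.125
scene6 square slide [ 6.71 11.35] 0.951
scene6 round slide [ 6.06 14.07] 0.614
scene6 cross slide [ 5.94 12.5 ] 0.932
```

```bash
python3 go.py 484 38 190
```

```text
off m [0.1576 0.0015 0.0053] ang [-0.09 -0.05  0.03] 9.45 [ 486.1 -119.6  195.2]
```

>>> move_arm:
  motion:
    - {"offset": [0.158, 0.0012, 0], "angular": [0, 0, 0], "jaw": 0.06}
    - {"offset": [0.158, 0.0012, 0], "angular": [0, 0, 0], "jaw": 0.06}
    - {"offset": [0.158, 0.0012, 0], "angular": [0, 0, 0], "jaw": 0.06}
    - {"offset": [0.158, 0.0012, 0], "angular": [0, 0, 0], "jaw": 0.06}
    - {"offset": [0.158, 0.0012, 0], "angular": [0, 0, 0], "jaw": 0.06}

```text
time_s: 10.07
eef_pos: [483.9, 37.7, 195.4]
ee_rot: [-0.001, 0.699, 0.715, -0.001]
force: [-0.7, -0.6, -0.1]
grip_width: 0.705
```

```bash
python3 - <<'E' 2>/dev/null
from meas import *
cap('scene','scene7');cap('top','top7')
for f in('top7','scene7'):
  for n in('square','round','cross'): slide(f,n,(6,11))
a=cv2.imread('pics/scene7.png')[125:235,180:310]; b=cv2.imread('pics/top7.png')[165:245,205:335]
cv2.imwrite('pics/c7.png',cv2.resize(a,None,fx=5,fy=5,interpolation=cv2.INTER_CUBIC))
E
python3 go.py 484 38 76
```

```text
top7 square slide [-0.31 11.38] 0.363
top7 round slide [ 6.64 12.03] 0.989
top7 cross slide [ 6.09 11.54] 0.689
scene7 square slide [ 6.73 11.38] 0.948
scene7 round slide [ 6.46 13.92] 0.624
scene7 cross slide [ 6.52 12.66] 0.928
off m [0.0008 0.     0.1198] ang [-0.06 -0.   -0.05] 10.175 [484.1  37.2 195.8]
```

View pics/c7.png

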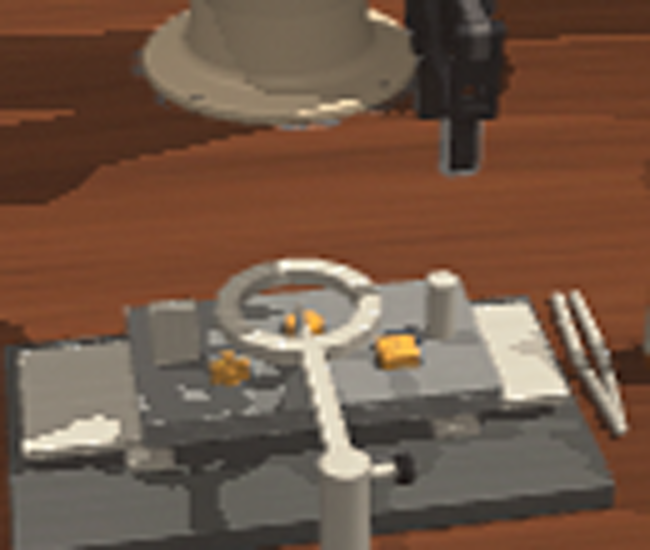

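```bash
python3 - <<'E' 2>/dev/null
from h import *
for X in([484,37.5,177],[484,37.5,91]): print(((proj('scene7',X)[0]-[180,125]+.5)*5).round(1))
for X in([481.3,-129.5,161],[481.3,-129.5,91]): print(((proj('scene1',X)[0]-[165,120]+.5)*3.2).round(1))
E
```

```text
[440.3 150. ]
[435.6 277.3]
[141.1 139.8]
[145.5 206.5]
```

The pads look a few mm too far left of the post in this view, at about 461 against 443. I'll go down to just above it and look again.

>>> move_arm:
  motion:
    - {"offset": [0, 0, 0.05], "angular": [0, 0, 0], "jaw": 0.06}
    - {"offset": [0, 0, 0.076], "angular": [0, 0, 0], "jaw": 0.06}
    - {"offset": [0, 0, 0.076], "angular": [0, 0, 0], "jaw": 0.06}
    - {"offset": [0, 0, 0.076], "angular": [0, 0, 0], "jaw": 0.06}

```text
time_s: 10.68
eef_pos: [484.8, 37.6, 121.4]
ee_rot: [0.001, 0.699, 0.715, 0.0]
force: [0.1, 0.2, -0.5]
grip_width: 0.702
```

```bash
python3 - <<'E' 2>/dev/null
from h import *
cap('scene','scene8'); print(ctrl.sense()['eef_pos'])
a=cv2.imread('pics/scene8.png')[150:205,240:295]
cv2.imwrite('pics/c8.png',cv2.resize(a,None,fx=10,fy=10,interpolation=cv2.INTER_CUBIC))
for X in([484,37.5,100],[484,37.5,91],[484,47.5,91]): print(((proj('scene8',X)[0]-[240,150]+.5)*10).round(1))
E
```

```text
[484.90912937  37.70607353 121.59508698]
[272.1 279. ]
[271.1 304.6]
[304.2 301.9]
```

View pics/c8.png

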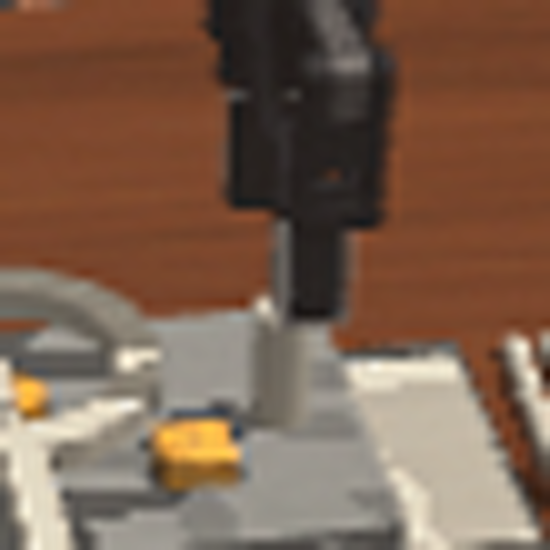

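The post's axis is at u≈282. The near finger, corrected for perspective, stands about 3 mm to +y of it. I'll shift 2 mm to -y, go down and grip.

>>> move_arm:
  motion:
    - {"offset": [-0.0025, 0, 0], "angular": [0, 0, 0], "jaw": 0.06}
    - {"offset": [-0.0025, 0, 0.025], "angular": [0, 0, 0], "jaw": 0.06}
    - {"offset": [-0.0025, 0, 0.044], "angular": [0, 0, 0], "jaw": 0.06}
    - {"offset": [-0.0025, 0, 0.044], "angular": [0, 0, 0], "jaw": 0.06}
    - {"offset": [-0.0025, 0, 0.044], "angular": [0, 0, 0], "jaw": 0.06}

```text
time_s: 11.35
eef_pos: [484.8, 35.5, 77.4]
ee_rot: [0.001, 0.699, 0.715, 0.0]
force: [-0.7, 0.6, -0.6]
grip_width: 0.706
```

>>> move_arm:
  motion:
    - {"offset": [0, 0, 0], "angular": [0, 0, 0], "jaw": 0.0}
    - {"offset": [0, 0, 0], "angular": [0, 0, 0], "jaw": 0.0}
    - {"offset": [0, 0, 0], "angular": [0, 0, 0], "jaw": 0.0}
    - {"offset": [0, 0, 0], "angular": [0, 0, 0], "jaw": 0.0}
    - {"offset": [0, 0, 0], "angular": [0, 0, 0], "jaw": 0.0}
  squeeze: 60

```text
time_s: 11.98
eef_pos: [484.4, 35.6, 76.9]
ee_rot: [0.0, 0.699, 0.715, 0.0]
force: [-2.1, -0.0, 4.7]
grip_width: 0.194
```

```bash
python3 - <<'E' 2>/dev/null
from meas import *
s=ctrl.sense(); print(s['eef_pos'],s['force'],s['grip_width'])
cap('scene','scene9');cap('top','top9')
for f in('top9','scene9'):
  for n in('square','round','cross'): slide(f,n,(6,11))
E
```

```text
[484.43854836  35.63109708  76.87009578] [-2.12179526 -0.01535963  4.74408973] 0.19421169501876173
top9 square slide [ 2.37 -4.74] 0.198
top9 round slide [ 8.02 11.97] 0.979
top9 cross slide [ 7.71 11.14] 0.692
scene9 square slide [ 8.36 11.26] 0.932
scene9 round slide [ 9.06 13.51] 0.519
scene9 cross slide [ 9.1 12.2] 0.922
```

Held: opening about 17 mm for the 18 mm post. The carrier is at about (8.2, 11.6) and has to go to (26.2, 50.2).

>>> move_arm:
  motion:
    - {"offset": [0.007, 0.003, 0], "angular": [0, 0, 0], "jaw": 0.0}
    - {"offset": [0.016, 0.007, 0], "angular": [0, 0, 0], "jaw": 0.0}
    - {"offset": [0.026, 0.012, 0], "angular": [0, 0, 0], "jaw": 0.0}
    - {"offset": [0.034, 0.016, 0], "angular": [0, 0, 0], "jaw": 0.0}
    - {"offset": [0.0385, 0.018, 0], "angular": [0, 0, 0], "jaw": 0.0}

```text
time_s: 12.7
eef_pos: [501.6, 74.5, 76.9]
ee_rot: [0.0, 0.699, 0.715, -0.0]
force: [-3.8, -2.4, 7.0]
grip_width: 0.195
```

>>> move_arm:
  motion:
    - {"offset": [0, 0, 0], "angular": [0, 0, 0], "jaw": 0.0}
    - {"offset": [0, 0, 0], "angular": [0, 0, 0], "jaw": 0.0}

```text
time_s: 12.95
eef_pos: [501.7, 74.8, 76.9]
ee_rot: [0.0, 0.699, 0.715, 0.0]
force: [0.9, 2.2, 4.8]
grip_width: 0.19
```

```bash
python3 - <<'E' 2>/dev/null
from meas import *
s=ctrl.sense(); print(s['eef_pos'],s['force'],s['grip_width'])
cap('scene','scene10');cap('top','top10')
for f in('top10','scene10'):
  for n in('square','round','cross'): slide(f,n,(26,50))
b=cv2.imread('pics/top10.png')[160:235,205:335];a=cv2.imread('pics/scene10.png')[170:225,190:320]
cv2.imwrite('pics/c10.png',np.vstack([cv2.resize(x,None,fx=4.6,fy=4.6,interpolation=cv2.INTER_CUBIC) for x in (a,b)]))
E
```

```text
[501.6832889   74.84222755  76.8571313 ] [0.91339292 2.17247075 4.83409535] 0.18969704766583018
top10 square slide [25.76 51.6 ] 0.353
top10 round slide [26.23 50.68] 0.984
top10 cross slide [25.62 50.71] 0.898
scene10 square slide [26.85 49.94] 0.958
scene10 round slide [30.   52.78] 0.603
scene10 cross slide [26.38 49.2 ] 0.761
```

View pics/c10.png

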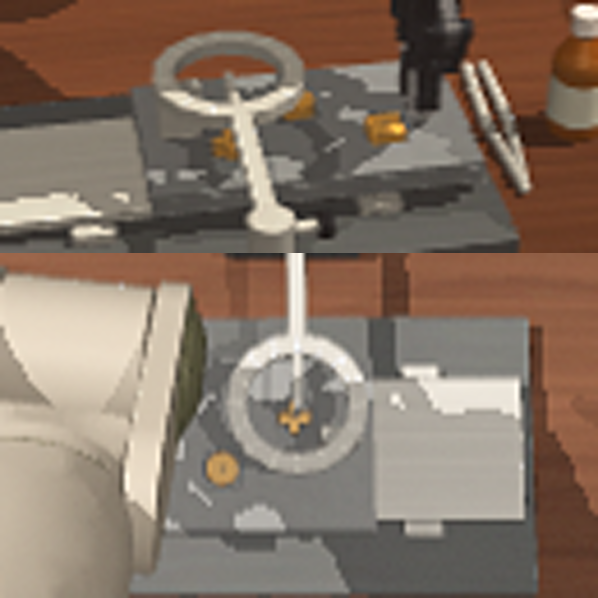

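The cross sits directly below the needle: top crop cross at (294,420), needle tip just above it. The slide reads (26.1, 50.5) against (26.2, 50.2). I'll hold, let go and rise.

>>> move_arm:
  motion:
    - {"offset": [0, 0, 0], "angular": [0, 0, 0], "jaw": 0.0}
    - {"offset": [0, 0, 0], "angular": [0, 0, 0], "jaw": 0.0}
    - {"offset": [0, 0, 0], "angular": [0, 0, 0], "jaw": 0.0}
    - {"offset": [0, 0, 0], "angular": [0, 0, 0], "jaw": 0.0}
    - {"offset": [0, 0, 0], "angular": [0, 0, 0], "jaw": 0.0}

```text
time_s: 13.68
eef_pos: [501.7, 74.8, 76.9]
ee_rot: [0.0, 0.699, 0.715, 0.001]
force: [-0.7, 2.1, 4.2]
grip_width: 0.187
```

>>> move_arm:
  motion:
    - {"offset": [0, 0, 0], "angular": [0, 0, 0], "jaw": 0.0}
    - {"offset": [0, 0, 0], "angular": [0, 0, 0], "jaw": 0.06}
    - {"offset": [0, 0, 0], "angular": [0, 0, 0], "jaw": 0.06}
    - {"offset": [0, 0, 0], "angular": [0, 0, 0], "jaw": 0.06}
    - {"offset": [0, 0, 0], "angular": [0, 0, 0], "jaw": 0.06}

```text
time_s: 14.3
eef_pos: [501.4, 74.5, 76.3]
ee_rot: [-0.0, 0.699, 0.715, -0.0]
force: [0.5, 0.9, 0.4]
grip_width: 0.702
```

>>> move_arm:
  motion:
    - {"offset": [0, 0, -0.03], "angular": [0, 0, 0], "jaw": 0.06}
    - {"offset": [0, 0, -0.08], "angular": [0, 0, 0], "jaw": 0.06}
    - {"offset": [0, 0, -0.13], "angular": [0, 0, 0], "jaw": 0.06}
    - {"offset": [0, 0, -0.15], "angular": [0, 0, 0], "jaw": 0.06}
    - {"offset": [0, 0, -0.15], "angular": [0, 0, 0], "jaw": 0.06}

```text
time_s: 14.92
eef_pos: [501.8, 74.5, 227.4]
ee_rot: [0.001, 0.699, 0.715, 0.001]
force: [0.5, 0.6, -0.1]
grip_width: 0.703
```

```bash
python3 - <<'E' 2>/dev/null
from meas import *
s=ctrl.sense(); print(s['time_s'],s['eef_pos'],s['force'],s['grip_width'])
cap('scene','scene11');cap('top','top11')
for f in('top11','scene11'):
  for n in('square','round','cross'): slide(f,n,(26,50))
b=cv2.imread('pics/top11.png')[160:235,205:335];a=cv2.imread('pics/scene11.png')[170:225,190:320]
cv2.imwrite('pics/c11.png',np.vstack([cv2.resize(x,None,fx=4.6,fy=4.6,interpolation=cv2.INTER_CUBIC) for x in (a,b)]))
E
```

```text
14.925 [501.79008058  74.51087051 227.37726881] [ 0.53029458  0.56558777 -0.08703074] 0.7027279427639938
top11 square slide [27.44 51.23] 0.306
top11 round slide [26.25 50.48] 0.989
top11 cross slide [25.63 50.69] 0.894
scene11 square slide [26.21 49.81] 0.962
scene11 round slide [30.21 53.5 ] 0.679
scene11 cross slide [26.38 49.16] 0.756
```

View pics/c11.png

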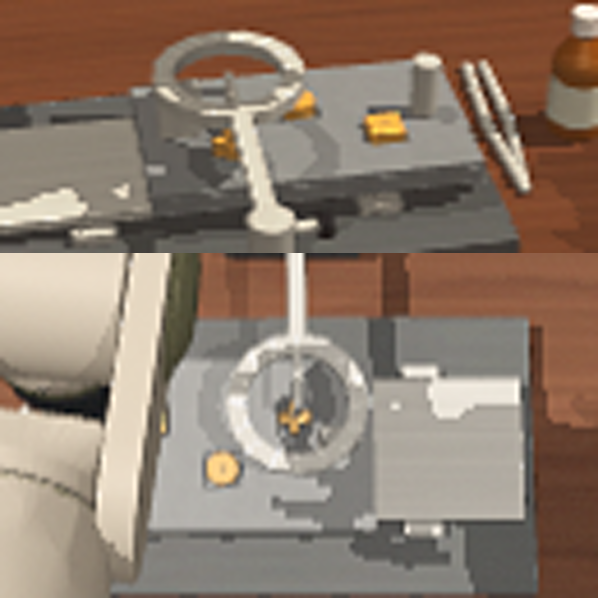

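The released carrier has not moved: the cross is still under the needle at top crop (293,420), all the charms are nested, and the gripper is clear. I'm handing in the job.

```bash
python3 -c "
from rig import ctrl
print(ctrl.finish_job())"
```

```text
the job is handed in; nothing more can be done
None
```

I brought the round charm and then the square charm under the needle, holding the tab, and paused over a second at each. I then backed the carrier off, changed to the post and brought the cross under. It stayed there after I let go, and I handed the job in at about 15 s. No verdict was reported.

**Final position:** after release the good fits put the carrier at about (26, 50) mm of slide, against a target of (26.2, 50.2). I put the cross within 1–2 mm of the needle tip, inside the 4 mm limit. All three charms looked seated, and the gripper was 150 mm up and touching nothing.

**Needle position:** I worked it out from the ring, because the arm hides the needle tip in the scene view. A first automatic ring fit in the scene view was several millimetres off because of shadows. I dropped it after laying the ring outline over both views, where it matched to about 1 mm.

**Checks that disagreed:**
- At the round and square stops the slide readings agreed to within about 1.5 mm in each direction.
- Fits on charms that were partly hidden in a view were unreliable, and I ignored them.
- The gripper looked about 3 mm off the post along y, so I shifted it 2.5 mm before gripping.

I felt no unusual force at the wrist. The tweezers and bottle looked unmoved in the last picture; I did not check the other bench items again.

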